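Fit the rod in the umbrella hub and hold the clamp

TASK

Take the long rod out of the rack, push it straight down into the bore of the notched hub that sits in the clamping jig until it stands on the bottom, and let go of it. Then press down the jig's spring-return lever, the one with the black paddle, past the first two notches into the third and last, and finish while still holding it down there with the rod still home. Do not work the lever before the rod is in, and leave the short rods, the glue jar and the spare hub where they are.

Things in the scene. Friction and masses are not known exactly. Their poses are not given: they have to be found in the camera images.
- rod: the long rod: pale bamboo-coloured round rod, 10 mm thick, 160 mm long, about 18 g, foot chamfered. It stands upright in one of the three holes of the rack (which one varies), its top 170 mm above the table, clear of the short ones. Origin: centre of its lower end; z along the rod to its upper end
- short_rod0: a short rod, 10 mm thick, 100 mm long, standing in another hole of the rack (top 110 mm above the table). Origin: centre of its lower end. Leave alone
- short_rod1: the other short rod, same as short_rod0. Leave alone
- rack: dark wooden block fixed on the table, 150 mm (its x) by 50 mm (its y) by 50 mm high, three round holes 12 mm wide and 40 mm deep in a row along its x, 45 mm apart, the middle one at its centre. Origin: centre of its underside
- jig: clamping jig fixed on the table. Origin on the table under the axis of the hub; z up. Base board 20 mm thick, from -60 to 60 mm in its x and from -70 to 140 mm in its y. The hub (61 mm wide, top of its teeth at z = 89 mm) stands at the origin between a fixed jaw and a sliding jaw that the lever drives. The lever's bracket, up to 115 mm high, with a small brass detent wheel on its side, is at y = 85 mm; the lever points along the jig's +y
- bore_mouth (a point): centre of the bore's mouth in the hub, 80 mm above the table, axis vertical. The bore is 13 mm wide, 50 mm deep, its mouth flares to 19 mm over the upper 8 mm; eight teeth stand 9 mm above it in a ring of 15.5 mm inner radius
- bore_floor (a point): centre of the bore's floor, 30 mm above the table; a rod fully home has its lower end here and its upper end 190 mm above the table
- paddle (a point): black paddle on the end of the lever, 50 by 50 mm, 14 mm thick. This point: centre of its upper face. At rest it is 127 mm above the table and slopes up outwards by 0.28 rad; at the third notch it is 68 mm above the table and slopes down outwards by 0.2 rad. It moves on an arc of 125 mm radius about a level axis at the bracket (y = 85 mm, z = 85 mm in the jig's frame), so nearly straight down
- clamp_lever (a joint): angle of the lever in rad: 0 at rest (raised), growing as the paddle is pressed down. Notches at 0.16, 0.32 and 0.48 (paddle lowered by about 20, 39 and 59 mm); hard stop at 0.495. A spring always drives it back to 0 from everywhere, notches included, when it is let go; pressing the paddle takes between 2 and 11 N on the way (rising and easing at each notch), about 8 N to keep it in the third notch, about 9 N to reach the stop and more against it
- glue_jar: closed glue jar, 60 mm wide, 75 mm high, standing beyond the jig. Origin: centre of its underside. Leave alone
- spare_hub: loose spare hub like the one in the jig, 61 mm wide, 69 mm high, standing beyond the rack. Origin: centre of its underside. Leave alone

How it is judged:
By the outcome, as a careful person would: the job done as asked, in the order asked, and still so for the second after the job is handed in, while the arm keeps its last pose, push and grip.
It also fails if it takes over 45 s, if anything falls off the work surface, if the arm or the gripper's body presses on something with over 40 N, if the wrist force passes 120 N, or if a joint passes its speed limit or range.

ROBOT

A 6-joint arm with a two-finger parallel gripper is mounted at the origin on the work surface. World frame = base frame: x ahead of the robot, y to its left, z up, the work surface at z = 0. Lengths are in mm, angles in rad, forces in N, time in s.
With the tool pointing down it reaches from about 225 to 875 mm from the base axis. Payload 3.4 kg.
Tool frame: the origin (TCP) lies on the centre line of the jaws, within the pads' length; the fingertips stand 25 mm ahead of it and the grasp point (between the pads) lies 6 mm ahead of it; z points along the fingers, y is the line along which they close (so a half turn about z gives the same grasp; the last joint's range is limited). The gripper opens to 85 mm and grips with 20 to 120 N. Pads are 22 mm wide; open, the fingers measure 114 mm over their backs; the gripper's body (76 mm by 85 mm) begins 54 mm behind the grasp point. The pads swing forward as they close: fully open they stand 13 mm farther back than shut.
Start: joints at [1.179, 0.276, 1.505, -0, 1.361, -0.121], TCP at [153.829, 554.073, 256.328] pointing down, gripper open.
Joint ranges: [-2.89, 2.89], [-0.75, 2.08], [0.22, 2.7], [-1.18, 4.32], [0.11, 2.71], [-2.7, 2.7]. Speed limits (rad/s): [2.57, 2.57, 3.14, 3.14, 3.14, 3.14].

INTERFACE

Orientations are given as a rotation vector (axis times angle).
In Python, from bench import bot gives the robot as it stands.
- The arm moves only by the tool play_rows, never from a script. Its argument "deltas" is a list that holds one entry, the list of rows, each a list of 7 numbers: the finger opening in m, from 0 to 0.0854, then the shift along the tool's x, y, z in m, then the turn, a rotation vector about the tool's x, y, z in degrees. In form: [[[hand, tx, ty, tz, wx, wy, wz], ...]]. A call has exactly 8 rows; each row is the pose to reach, as a shift and turn from the pose commanded when the call began, along the tool's axes at that moment; what a row does not reach only later rows make up. A row lasts 1/12 s, in which the tool goes at most 41.7 mm and 7.16 degrees, less where a joint would pass 70% of its speed; a pose out of reach is approached as far as the arm can. A call with a gripper value outside its range is refused whole. The fingers move at their own pace and stop on an object; "force" is the grip in N (left out, the last holds). Time passes only in rows, so rows that repeat a pose let the fingers close, or fill a call up. It gives the time, the measured TCP pose, the force, the opening and the grip force at its end, in the units of the state.
- bot.get_obs(): the state, without advancing time (a new reading comes with each control period).
- bot.capture(name): name is "side" or "top"; returns the picture (420x560x3 uint8, red, green, blue); there is no depth.
- bot.camera_model(name): a dict with "fx", "fy", "cx", "cy" (pixels), "world_from_camera" (4x4, takes a point from camera to world coordinates). Camera axes: x right, y down, z forward; pixel columns grow to the right and rows downward; lengths in mm; the calibration is good to about 2 mm. A picture is of the moment at which its call begins. camera_model takes no time and is no camera call.
- bot.sign_off(): hands the job in; it is judged then, once.
The state is a dict: "time_s": time; "joint_positions": joint angles; "qd": joint speeds; "joint_efforts": joint torques, N m; "ee_pos": TCP position; "tool_rot": TCP orientation; "contact_force": force on the tool from outside, world axes, zero at the start; "ft_torque": the same for the moment, N m; "finger_gap": opening from 0.0 (shut) to 1.0 (fully open); "gripper_force": force on a finger pad.
Only numpy, scipy, OpenCV 4.12 (cv2) and the standard library are available. Lean on these libraries where they do the work, as an engineer would, in place of code of your own. Each camera call takes 0.05 s, during which the arm holds its last target. There are 200 camera calls.

## Working session

There is one attempt and no reset: what is moved stays moved. The work goes in short steps, Python scripts to look and compute and a tool call to move; the robot and the scene stay as the last step left them, time stands still between calls to the robot, and variables do not carry over. Pictures are saved under pics/ and viewed, at most 10 in all, crops included, and the job is handed in when it is done.

Besides the shell and the picture viewer there is one more tool, called after "Emit:" as name([rows], argument=value, ...), one row to a line, values as JSON. play_rows: Moves the arm, as the interface text tells. Its arguments: {"type":"object","properties":{"deltas":{"type":"array","items":{"type":"array","items":{"type":"array","items":{"type":"number"}}}},"force":{"type":"number"}},"required":["deltas"]}

```bash
mkdir -p pics; python3 - <<'E'
from bench import bot
import cv2,numpy as np
for n in("side","top"):
    cv2.imwrite(f"pics/{n}0.png",bot.capture(n)[:,:,::-1])
    m=bot.camera_model(n);print(n,m["fx"],m["fy"],m["cx"],m["cy"],np.round(m["world_from_camera"],3).tolist())
o=bot.get_obs();print(o["ee_pos"],o["tool_rot"],o["time_s"])
E
```

```text
side 448.21216768172434 448.21216768172434 283.63556878212296 213.2502850396189 [[0.798, -0.341, 0.496, 149.236], [-0.602, -0.465, 0.649, -660.708], [0.009, -0.817, -0.576, 638.219], [0.0, 0.0, 0.0, 1.0]]
top 422.4120666233985 422.4120666233985 281.5330354626738 216.94472582363298 [[-0.084, -0.972, 0.22, 408.297], [-0.996, 0.081, -0.022, -61.946], [0.004, -0.221, -0.975, 978.997], [0.0, 0.0, 0.0, 1.0]]
[153.67525773 553.6564011  255.53253571] [-4.23948766e-01 -3.11247897e+00  2.48948071e-03] 0.1
```

View pics/side0.png

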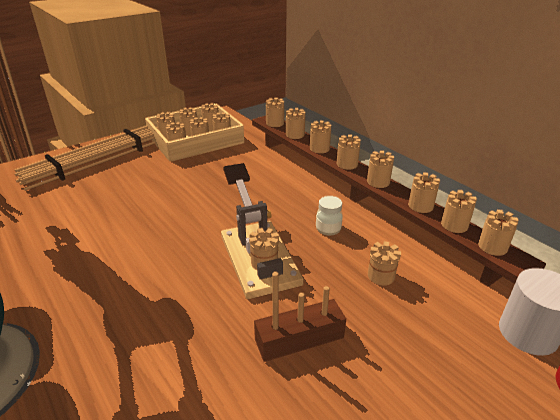

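View pics/top0.png

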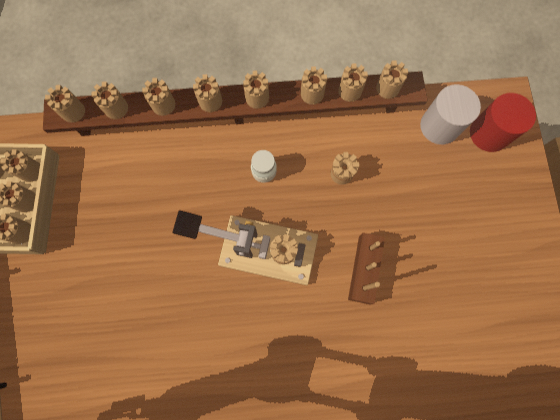

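The side view shows the long rod, with its top near (275,275), in the rack's left hole. The hub is at about (265,245) and the paddle at (236,173). In the top view the hub is near (285,249), the paddle at (188,225) and the long rod near (372,286). I'll enlarge these for exact pixels.

```bash
python3 - <<'E'
import cv2,numpy as np
s=cv2.imread("pics/side0.png");t=cv2.imread("pics/top0.png")
a=cv2.resize(t[205:310,210:410],None,fx=4,fy=4,interpolation=cv2.INTER_CUBIC)
b=cv2.resize(s[220:360,210:360],None,fx=4,fy=4,interpolation=cv2.INTER_CUBIC)
cv2.imwrite("pics/tz.png",a);cv2.imwrite("pics/sz.png",b)
for n,i in(("t",t),("s",s)):
    x0,y0,x1,y1=(165,205,212,245) if n=="t" else (215,155,255,190)
    m=(i[y0:y1,x0:x1].max(2)<40).astype(np.uint8)
    k,l,st,c=cv2.connectedComponentsWithStats(m);j=1+st[1:,4].argmax()
    p=np.argwhere(l==j)[:,::-1].astype(np.float32)+[x0,y0]
    print(n,c[j]+[x0,y0],cv2.boxPoints(cv2.minAreaRect(p.astype(np.float32))).tolist())
E
```

```text
Traceback (most recent call last):
ValueError: attempt to get argmax of an empty sequence
```

View pics/tz.png

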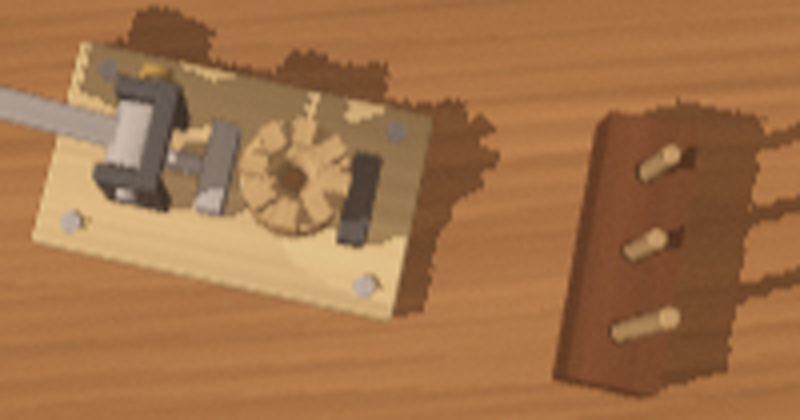

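View pics/sz.png

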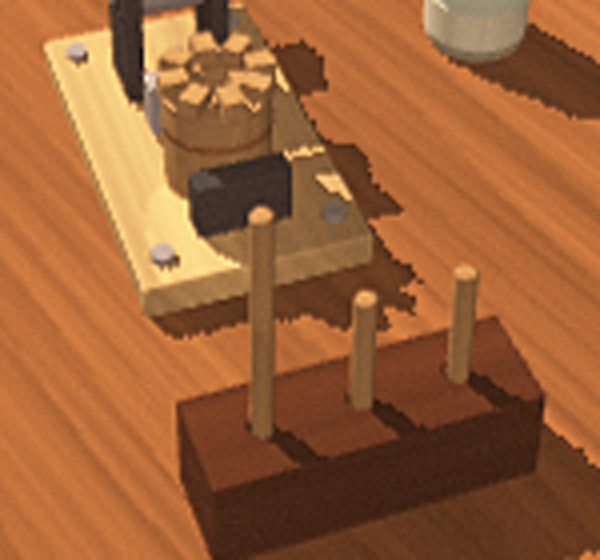

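```bash
cat > h.py <<'E'
from bench import bot
import cv2,numpy as np
def ray(n,u,v):
    m=bot.camera_model(n);T=np.array(m["world_from_camera"])
    d=T[:3,:3]@[(u-m["cx"])/m["fx"],(v-m["cy"])/m["fy"],1];return T[:3,3],d
def onz(n,u,v,z):
    o,d=ray(n,u,v);return (o+d*(z-o[2])/d[2])[:2]
def two(a,b):  # least-squares crossing of two rays, residual
    A=[];B=[]
    for o,d in(ray("top",*a),ray("side",*b)):
        d=d/np.linalg.norm(d);P=np.eye(3)-np.outer(d,d);A.append(P);B.append(P@o)
    A=np.vstack(A);B=np.hstack(B);x=np.linalg.lstsq(A,B,rcond=None)[0]
    return x,np.linalg.norm(A@x-B)
def tc(u,v): return (u+.5)/4-.5+210,(v+.5)/4-.5+205
def sc(u,v): return (u+.5)/4-.5+210,(v+.5)/4-.5+220
def proj(n,p):
    m=bot.camera_model(n);T=np.linalg.inv(np.array(m["world_from_camera"]));q=T[:3,:3]@np.array(p)+T[:3,3]
    return m["fx"]*q[0]/q[2]+m["cx"],m["fy"]*q[1]/q[2]+m["cy"]
E
python3 - <<'E'
from h import *
np.set_printoptions(precision=1,suppress=True)
print("rod top",two(tc(669,318),sc(261,214)),onz("top",*tc(669,318),170),onz("side",*sc(261,214),170))
print("rod at rack face",onz("top",*tc(618,333),50),onz("side",*sc(262,432),50))
print("shorts", onz("top",*tc(672,156),110),onz("side",*sc(466,272),110),onz("top",*tc(658,237),110),onz("side",*sc(365,298),110))
print("bore",two(tc(292,180),sc(216,67)),onz("top",*tc(292,180),80),onz("side",*sc(216,67),80))
C=[onz("top",*tc(*p),20) for p in((85,42),(432,115),(392,317),(35,240))]
print("board",np.array(C),[np.linalg.norm(C[i]-C[i-1]) for i in range(4)])
y=(C[0]+C[3]-C[1]-C[2]);y/=np.linalg.norm(y);c=sum(C)/4-35*y;print("jig",c,y)
Cs=[onz("side",*sc(*p),20) for p in((45,43),(143,292),(372,238))];print("side corners",np.array(Cs))
t=cv2.imread("pics/top0.png");s=cv2.imread("pics/side0.png")
P=[]
for i,(x0,y0,x1,y1) in((t,(165,205,212,245)),(s,(215,155,255,190))):
    m=(i[y0:y1,x0:x1].max(2)<60).astype(np.uint8);print(i[y0:y1,x0:x1].max(2).min())
    k,l,st,q=cv2.connectedComponentsWithStats(m)
    if k<2: continue
    j=1+st[1:,4].argmax();P.append(q[j]+[x0,y0]);print(st[j],P[-1])
print("paddle",two(*P),onz("top",*P[0],127),c+y*205, onz("side",*P[1],127))
E
```

```text
rod top (array([ 446.3, -250.3,  168.8]), np.float64(1.1382906855546322)) [ 445.5 -249.6] [ 446.3 -251.6]
rod at rack face [ 445.4 -248.8] [ 444.5 -254.4]
shorts [ 531.  -276.3] [ 532.1 -278. ] [ 489.7 -263.4] [ 489.1 -264.7]
bore (array([540.5, -79.8,  87.9]), np.float64(3.821810331145417)) [539.3 -78.7] [548.8 -72.4]
board [[ 638.7   33.4]
 [ 578.9 -163.5]
 [ 466.  -129.3]
 [ 526.    68.3]] [np.float64(118.01798868528353), np.float64(205.85488081048868), np.float64(117.99566622176596), np.float64(206.48967744748515)]
jig [542.3 -81.3] [0.3 1. ]
side corners [[ 526.4   66.3]
 [ 464.2 -131. ]
 [ 575.5 -167.3]]
40
[  8   6  29  27 543] [186.9 224.2]
19
[  9   8  26  21 360] [235.9 172.8]
paddle (array([603. , 115.2, 121.1]), np.float64(0.24721131727786036)) [601.5 114.1] [601.8 114.9] [598.  106.3]
```

Emit:
play_rows([
  [[0.05,-0.02,-0.028,0,0,0,0],[0.05,-0.04,-0.056,0,0,0,0],[0.05,-0.06,-0.084,0,0,0,0],[0.05,-0.08,-0.112,0,0,0,0],[0.05,-0.1,-0.14,0,0,0,0],[0.05,-0.12,-0.168,0,0,0,0],[0.05,-0.143,-0.2,0,0,0,0],[0.05,-0.166,-0.232,0,0,0,0]],
], force=40)

```text
time_s: 0.77
ee_pos: [251.6, 284.4, 256.0]
tool_rot: [-0.422, -3.113, 0.0]
contact_force: [1.5, -1.2, 0.7]
finger_gap: 0.591
gripper_force: 0.0
```

Emit:
play_rows([
  [[0.05,-0.02,-0.028,0,0,0,0],[0.05,-0.04,-0.056,0,0,0,0],[0.05,-0.06,-0.084,0,0,0,0],[0.05,-0.08,-0.112,0,0,0,0],[0.05,-0.1,-0.14,0,0,0,0],[0.05,-0.12,-0.168,0,0,0,0],[0.05,-0.143,-0.2,0,0,0,0],[0.05,-0.166,-0.232,0,0,0,0]],
])

```text
time_s: 1.43
ee_pos: [349.4, 16.5, 256.3]
tool_rot: [0.424, 3.113, 0.001]
contact_force: [1.2, 1.2, 0.1]
finger_gap: 0.585
gripper_force: 0.0
```

Emit:
play_rows([
  [[0.05,-0.02,-0.028,0,0,0,0],[0.05,-0.04,-0.056,0,0,0,0],[0.05,-0.06,-0.084,0,0,0,0],[0.05,-0.08,-0.112,0,0,0,0],[0.05,-0.1,-0.14,0,0,0,0],[0.05,-0.13,-0.182,0,0,0,0],[0.05,-0.15,-0.21,0,0,0,0],[0.05,-0.165,-0.233,0,0,0,0]],
])

```text
time_s: 2.1
ee_pos: [447.1, -253.8, 255.8]
tool_rot: [0.426, 3.112, -0.001]
contact_force: [-0.2, 0.4, 0.4]
finger_gap: 0.585
gripper_force: 0.0
```

Emit:
play_rows([
  [[0.05,0,0,0,0,0,0],[0.05,0,0,0.02,0,0,0],[0.05,0,0,0.04,0,0,0],[0.05,0,0,0.06,0,0,0],[0.05,0,0,0.08,0,0,0],[0.05,0,0,0.1,0,0,0],[0.05,0,0,0.12,0,0,0],[0.05,0,0,0.12,0,0,0]],
])

```text
time_s: 2.77
ee_pos: [443.6, -248.1, 132.6]
tool_rot: [-0.423, -3.105, -0.007]
contact_force: [-0.9, 1.0, 0.6]
finger_gap: 0.586
gripper_force: 0.0
```

```bash
python3 - <<'E'
from h import *
s=bot.capture("side")[:,:,::-1];t=bot.capture("top")[:,:,::-1]
a=cv2.resize(s[190:360,190:390],None,fx=2,fy=2);b=cv2.resize(t[205:375,300:500],None,fx=2,fy=2)
cv2.imwrite("pics/g1.png",np.hstack([a,b]));print(bot.get_obs()["ee_pos"])
E
```

```text
[ 445.78562117 -249.82057988  135.88420721]
```

View pics/g1.png

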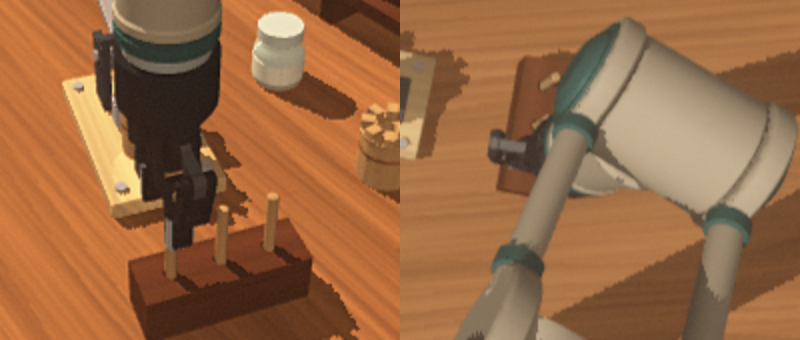

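The rod's lower part shows at about (170,262) in the left crop, directly beneath the near finger, so the jaws straddle it. Closing.

Emit:
play_rows([
  [[0.0,0,0,0,0,0,0],[0.0,0,0,0,0,0,0],[0.0,0,0,0,0,0,0],[0.0,0,0,0,0,0,0],[0.0,0,0,0,0,0,0],[0.0,0,0,0,0,0,0],[0.0,0,0,0,0,0,0],[0.0,0,0,0,0,0,0]],
], force=50)

```text
time_s: 3.53
ee_pos: [447.0, -251.1, 137.5]
tool_rot: [0.424, 3.111, -0.002]
contact_force: [-0.2, -0.5, 5.4]
finger_gap: 0.101
gripper_force: 49.0
```

Emit:
play_rows([
  [[0.0,0,0,-0.005,0,0,0],[0.0,0,0,-0.02,0,0,0],[0.0,0,0,-0.04,0,0,0],[0.0,0,0,-0.06,0,0,0],[0.0,0,0,-0.085,0,0,0],[0.0,0,0,-0.11,0,0,0],[0.0,0,0,-0.13,0,0,0],[0.0,0,0,-0.13,0,0,0]],
])

```text
time_s: 4.2
ee_pos: [448.0, -251.7, 270.7]
tool_rot: [0.423, 3.106, -0.006]
contact_force: [1.1, -0.3, 0.6]
finger_gap: 0.101
gripper_force: 48.8
```

Emit:
play_rows([
  [[0.0,-0.005,0.02,0,0,0,0],[0.0,-0.012,0.05,0,0,0,0],[0.0,-0.02,0.08,0,0,0,0],[0.0,-0.027,0.11,0,0,0,0],[0.0,-0.034,0.14,0,0,0,0],[0.0,-0.041,0.168,0,0,0,0],[0.0,-0.046,0.189,0,0,0,0],[0.0,-0.046,0.189,0,0,0,0]],
])

```text
time_s: 4.87
ee_pos: [542.3, -76.9, 265.2]
tool_rot: [-0.418, -3.113, -0.005]
contact_force: [-0.7, -0.0, -0.0]
finger_gap: 0.099
gripper_force: 48.9
```

Emit:
play_rows([
  [[0.0,0,0,0.005,0,0,0],[0.0,0,0,0.01,0,0,0],[0.0,0,0,0.018,0,0,0],[0.0,0,0,0.025,0,0,0],[0.0,0,0,0.03,0,0,0],[0.0,0,0,0.03,0,0,0],[0.0,0,0,0.03,0,0,0],[0.0,0,0,0.03,0,0,0]],
])

```text
time_s: 5.53
ee_pos: [541.3, -81.0, 236.5]
tool_rot: [0.425, 3.112, 0.0]
contact_force: [-0.4, -0.5, -0.3]
finger_gap: 0.099
gripper_force: 48.9
```

```bash
python3 - <<'E'
from h import *
s=bot.capture("side")[:,:,::-1];t=bot.capture("top")[:,:,::-1]
a=cv2.resize(s[155:275,200:330],None,fx=4,fy=4,interpolation=cv2.INTER_CUBIC);b=cv2.resize(t[205:325,230:300],None,fx=4,fy=4,interpolation=cv2.INTER_CUBIC)
cv2.imwrite("pics/g2.png",np.hstack([a,b]));o=bot.get_obs();print(o["ee_pos"],o["tool_rot"],o["contact_force"])
E
```

```text
[541.42077995 -80.89883701 236.72501791] [ 4.24344767e-01  3.11181533e+00 -9.40964196e-05] [ 0.02348142 -0.42676132 -0.20176289]
```

View pics/g2.png

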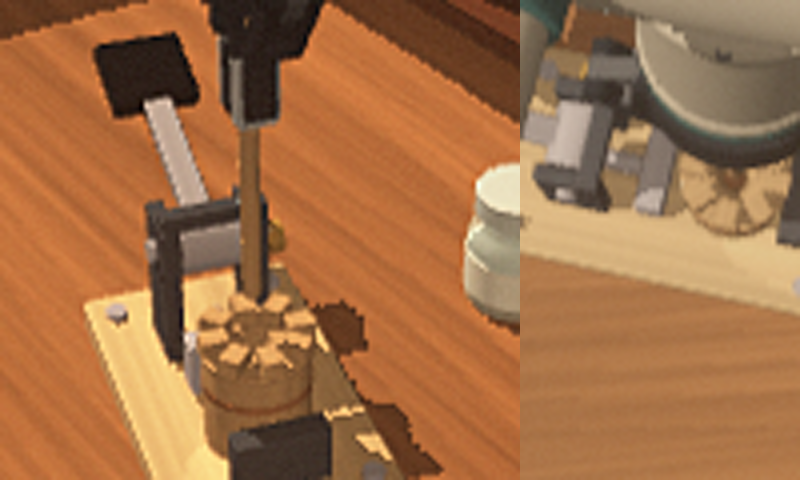

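The rod hangs above the hub: its foot is at about (255,298) in the left crop, and the hub ring centre is at about (257,330). I'll check both against the projection.

```bash
python3 - <<'E'
from h import *
f=lambda p:np.round(((np.array(proj("side",p))-[200,155])+.5)*4-.5,1)
for x,y in((541.4,-80.9),(542.3,-81.3),(540.5,-79.8)):
    print([f((x,y,z)) for z in(210,150,111,89,80)])
j=np.array([542.3,-81.3]);d=np.array([.29,.957])
r=np.array([f((*(j+30.5*np.array([np.cos(a),np.sin(a)])),89)) for a in np.arange(0,6.28,.05)]);print("ring",r.min(0),r.max(0))
b=cv2.imread("pics/g2.png")[:,:520].astype(int)
m=cv2.cvtColor(b.astype(np.uint8),cv2.COLOR_BGR2GRAY)
for y in(140,180,220,270,285):print(y,m[y,222:290:4])
E
```

```text
[array([248.6, 117.9]), array([251. , 225.7]), array([252.5, 291.3]), array([253.3, 326.8]), array([253.6, 341. ])]
[array([250.7, 117.6]), array([253. , 225.5]), array([254.5, 291. ]), array([255.2, 326.5]), array([255.5, 340.7])]
[array([245.6, 117.5]), array([248.1, 225.3]), array([249.7, 290.8]), array([250.5, 326.3]), array([250.8, 340.6])]
ring [193.5 289.5] [316.8 365.7]
140 [126 128 133 132 127  90  93  94  85  87 134 130 128 127 131 134 137]
180 [136 137 136 138 135  90  93 101  87  77 122 117 116 121 129 131 135]
220 [ 44  51  58  72  93  99  98  98 100  85  45  43  94 162 159 136 137]
270 [123 147 151  96  37  93  99 103  99  88  49  44  81  97  92  95 100]
285 [193 198 208 174  56  63 100 107 100  91  59  44  90 106  96 104 103]
```

Emit:
play_rows([
  [[0.0,-0.001,0,0.005,0,0,0],[0.0,-0.001,0,0.01,0,0,0],[0.0,-0.001,0,0.015,0,0,0],[0.0,-0.001,0,0.02,0,0,0],[0.0,-0.001,0,0.025,0,0,0],[0.0,-0.001,0,0.03,0,0,0],[0.0,-0.001,0,0.035,0,0,0],[0.0,-0.001,0,0.038,0,0,0]],
])

```text
time_s: 6.3
ee_pos: [541.9, -80.9, 197.4]
tool_rot: [-0.424, -3.112, -0.0]
contact_force: [0.1, -0.3, 2.2]
finger_gap: 0.106
gripper_force: 49.0
```

Emit:
play_rows([
  [[0.0,0,0,0.003,0,0,0],[0.0,0,0,0.006,0,0,0],[0.0,0,0,0.01,0,0,0],[0.0,0,0,0.013,0,0,0],[0.0,0,0,0.016,0,0,0],[0.0,0,0,0.018,0,0,0],[0.0,0,0,0.018,0,0,0],[0.0,0,0,0.018,0,0,0]],
])

```text
time_s: 6.97
ee_pos: [542.2, -81.0, 180.2]
tool_rot: [0.424, 3.113, -0.0]
contact_force: [-0.3, 0.1, -0.5]
finger_gap: 0.099
gripper_force: 48.8
```

Emit:
play_rows([
  [[0.0,0,0,0.004,0,0,0],[0.0,0,0,0.008,0,0,0],[0.0,0,0,0.012,0,0,0],[0.0,0,0,0.016,0,0,0],[0.0,0,0,0.02,0,0,0],[0.0,0,0,0.022,0,0,0],[0.0,0,0,0.022,0,0,0],[0.0,0,0,0.022,0,0,0]],
])

```text
time_s: 7.63
ee_pos: [542.1, -81.0, 158.0]
tool_rot: [-0.424, -3.113, 0.0]
contact_force: [0.4, -1.3, -1.0]
finger_gap: 0.097
gripper_force: 49.0
```

Emit:
play_rows([
  [[0.0,0,0,0.001,0,0,0],[0.0,0,0,0.002,0,0,0],[0.0,0,0,0.003,0,0,0],[0.0,0,0,0.003,0,0,0],[0.0,0,0,0.004,0,0,0],[0.0,0,0,0.004,0,0,0],[0.0,0,0,0.004,0,0,0],[0.0,0,0,0.004,0,0,0]],
])

```text
time_s: 8.3
ee_pos: [542.9, -81.1, 157.3]
tool_rot: [0.423, 3.11, -0.001]
contact_force: [-2.1, 0.8, 14.3]
finger_gap: 0.102
gripper_force: 50.7
```

Emit:
play_rows([
  [[0.0,0,0,-0.002,0,0,0],[0.05,0,0,-0.002,0,0,0],[0.05,0,0,-0.002,0,0,0],[0.05,0,0,-0.002,0,0,0],[0.05,0,0,-0.002,0,0,0],[0.05,0,0,-0.002,0,0,0],[0.05,0,0,-0.002,0,0,0],[0.05,0,0,-0.002,0,0,0]],
])

```text
time_s: 8.97
ee_pos: [542.1, -80.9, 156.1]
tool_rot: [-0.424, -3.112, -0.0]
contact_force: [0.7, 0.4, -1.1]
finger_gap: 0.582
gripper_force: 0.0
```

Emit:
play_rows([
  [[0.05,0,0,-0.01,0,0,0],[0.05,0,0,-0.02,0,0,0],[0.05,0,0,-0.035,0,0,0],[0.05,0,0,-0.05,0,0,0],[0.05,0,0,-0.065,0,0,0],[0.05,0,0,-0.08,0,0,0],[0.05,0,0,-0.09,0,0,0],[0.05,0,0,-0.09,0,0,0]],
])

```text
time_s: 9.63
ee_pos: [543.6, -81.3, 249.7]
tool_rot: [0.423, 3.107, -0.001]
contact_force: [0.4, -0.7, -1.0]
finger_gap: 0.589
gripper_force: 0.0
```

Emit:
play_rows([
  [[0.02,0,0.01,0,0,0,0],[0.0,0,0.04,0,0,0,0],[0.0,-0.001,0.075,0,0,0,0],[0.0,-0.002,0.11,0,0,0,0],[0.0,-0.003,0.145,0,0,0,0],[0.0,-0.004,0.18,0,0,0,0],[0.0,-0.005,0.207,0,0,0,0],[0.0,-0.005,0.207,0,0,0,0]],
])

```text
time_s: 10.3
ee_pos: [602.8, 123.1, 244.6]
tool_rot: [-0.417, -3.112, -0.006]
contact_force: [-0.8, 0.0, -0.8]
finger_gap: 0.003
gripper_force: 0.0
```

Emit:
play_rows([
  [[0.0,0,0,0.01,0,0,0],[0.0,0,0,0.03,0,0,0],[0.0,0,0,0.05,0,0,0],[0.0,0,0,0.065,0,0,0],[0.0,0,0,0.075,0,0,0],[0.0,0,0,0.08,0,0,0],[0.0,0,0,0.08,0,0,0],[0.0,0,0,0.08,0,0,0]],
])

```text
time_s: 10.97
ee_pos: [602.4, 116.8, 166.4]
tool_rot: [0.425, 3.113, 0.0]
contact_force: [0.3, -0.3, 0.3]
finger_gap: 0.003
gripper_force: 0.0
```

```bash
python3 - <<'E'
from h import *
s=bot.capture("side")[:,:,::-1];t=bot.capture("top")[:,:,::-1]
a=cv2.resize(s[110:290,190:320],None,fx=3,fy=3,interpolation=cv2.INTER_CUBIC);b=cv2.resize(t[150:330,150:280],None,fx=3,fy=3,interpolation=cv2.INTER_CUBIC)
cv2.imwrite("pics/g3.png",np.hstack([a,b]));o=bot.get_obs();print(o["ee_pos"],o["finger_gap"],o["contact_force"])
print([np.round((np.array(proj("side",p))-[190,110])*3) for p in((542.3,-81.3,190),(542.3,-81.3,89),(*o["ee_pos"][:2],o["ee_pos"][2]-25))])
E
```

```text
[603.00355265 117.01179917 167.32791371] 9.725200790407825e-05 [-0.39587093  1.4286886  -0.12618233]
[array([218., 250.]), array([220., 379.]), array([135., 163.])]
```

View pics/g3.png

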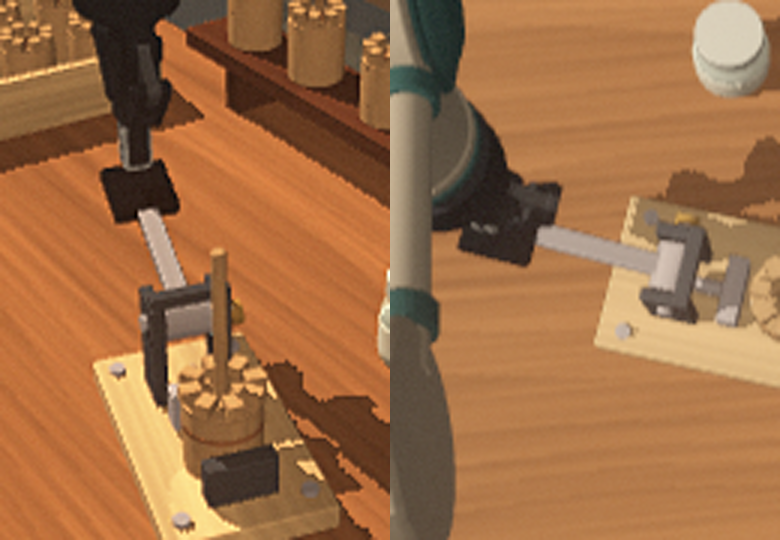

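The rod's top is at (218,251), matching the 190 mm projection of (218,250), so it is home. The fingertips, at about (135,165), are over the paddle, so I'm pressing now.

Emit:
play_rows([
  [[0.0,0,0,0.007,0,0,0],[0.0,0,0,0.014,0,0,0],[0.0,0,0,0.02,0,0,0],[0.0,0,0,0.026,0,0,0],[0.0,0,0,0.032,0,0,0],[0.0,0,0,0.038,0,0,0],[0.0,0,0,0.044,0,0,0],[0.0,0,0,0.05,0,0,0]],
])

```text
time_s: 11.73
ee_pos: [603.7, 118.6, 117.0]
tool_rot: [0.424, 3.109, 0.005]
contact_force: [1.1, 3.6, 4.0]
finger_gap: -0.004
gripper_force: 2.4
```

Emit:
play_rows([
  [[0.0,0,0,0.005,0,0,0],[0.0,0,0,0.01,0,0,0],[0.0,0,0,0.014,0,0,0],[0.0,0,0,0.018,0,0,0],[0.0,0,0,0.02,0,0,0],[0.0,0,0,0.021,0,0,0],[0.0,0,0,0.021,0,0,0],[0.0,0,0,0.021,0,0,0]],
])

```text
time_s: 12.4
ee_pos: [603.4, 117.8, 95.9]
tool_rot: [0.424, 3.11, 0.003]
contact_force: [1.2, 2.3, 6.5]
finger_gap: -0.004
gripper_force: 3.4
```

Emit:
play_rows([
  [[0.0,0,0,0.001,0,0,0],[0.0,0,0,0.002,0,0,0],[0.0,0,0,0.002,0,0,0],[0.0,0,0,0.002,0,0,0],[0.0,0,0,0.002,0,0,0],[0.0,0,0,0.002,0,0,0],[0.0,0,0,0.002,0,0,0],[0.0,0,0,0.002,0,0,0]],
])

```text
time_s: 13.07
ee_pos: [603.4, 117.7, 94.3]
tool_rot: [0.424, 3.11, 0.002]
contact_force: [0.9, 2.5, 7.1]
finger_gap: 0.002
gripper_force: 4.1
```

Emit:
play_rows([
  [[0.0,0,0,0.001,0,0,0],[0.0,0,0,0.001,0,0,0],[0.0,0,0,0.001,0,0,0],[0.0,0,0,0.001,0,0,0],[0.0,0,0,0.001,0,0,0],[0.0,0,0,0.001,0,0,0],[0.0,0,0,0.001,0,0,0],[0.0,0,0,0.001,0,0,0]],
])

```text
time_s: 13.73
ee_pos: [603.4, 117.6, 93.4]
tool_rot: [0.424, 3.11, 0.002]
contact_force: [0.4, 2.6, 8.3]
finger_gap: -0.001
gripper_force: 4.4
```

Emit:
play_rows([
  [[0.0,0,0,0.001,0,0,0],[0.0,0,0,0.001,0,0,0],[0.0,0,0,0.001,0,0,0],[0.0,0,0,0.001,0,0,0],[0.0,0,0,0.001,0,0,0],[0.0,0,0,0.001,0,0,0],[0.0,0,0,0.001,0,0,0],[0.0,0,0,0.001,0,0,0]],
])

```text
time_s: 14.4
ee_pos: [603.3, 117.5, 92.6]
tool_rot: [0.424, 3.11, 0.002]
contact_force: [-0.3, 1.9, 9.7]
finger_gap: 0.0
gripper_force: 4.8
```

Emit:
play_rows([
  [[0.0,0,0,0.001,0,0,0],[0.0,0,0,0.001,0,0,0],[0.0,0,0,0.001,0,0,0],[0.0,0,0,0.001,0,0,0],[0.0,0,0,0.001,0,0,0],[0.0,0,0,0.001,0,0,0],[0.0,0,0,0.001,0,0,0],[0.0,0,0,0.001,0,0,0]],
])

```text
time_s: 15.07
ee_pos: [603.3, 117.5, 92.1]
tool_rot: [0.424, 3.11, 0.002]
contact_force: [-0.4, 1.7, 12.5]
finger_gap: -0.001
gripper_force: 6.2
```

Emit:
play_rows([
  [[0.0,0,0,0.0005,0,0,0],[0.0,0,0,0.0005,0,0,0],[0.0,0,0,0.0005,0,0,0],[0.0,0,0,0.0005,0,0,0],[0.0,0,0,0.0005,0,0,0],[0.0,0,0,0.0005,0,0,0],[0.0,0,0,0.0005,0,0,0],[0.0,0,0,0.0005,0,0,0]],
])

```text
time_s: 15.73
ee_pos: [603.3, 117.4, 92.1]
tool_rot: [0.424, 3.11, 0.002]
contact_force: [-1.1, 1.7, 14.5]
finger_gap: 0.002
gripper_force: 7.2
```

```bash
python3 - <<'E'
from h import *
s=bot.capture("side")[:,:,::-1]
cv2.imwrite("pics/g4.png",cv2.resize(s[110:290,190:340],None,fx=3,fy=3,interpolation=cv2.INTER_CUBIC));o=bot.get_obs();print(o["ee_pos"],o["contact_force"])
j=np.array([542.3,-81.3]);d=np.array([.29,.957]);x=np.array([.957,-.29])
for h,a,y in((68,-.2,209),(66,-.21,209),(87,-.04,210)):   # paddle corner nearest/outer for third notch, stop, 2nd notch
    print(h,[np.round((np.array(proj("side",(*(j+d*(y+25*e)+x*25*w),h+25*e*np.tan(a))))-[190,110])*3).tolist() for e,w in((1,1),(1,-1),(-1,-1),(-1,1))])
E
```

```text
[603.36159044 117.47672402  92.06150154] [-1.3317839   1.78950075 14.35686503]
68 [[161.0, 229.0], [100.0, 240.0], [115.0, 262.0], [178.0, 250.0]]
66 [[161.0, 232.0], [100.0, 243.0], [115.0, 264.0], [178.0, 252.0]]
87 [[159.0, 204.0], [98.0, 215.0], [114.0, 245.0], [177.0, 233.0]]
```

View pics/g4.png

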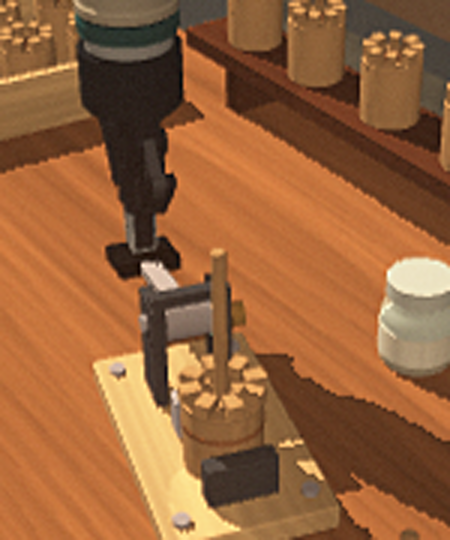

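The paddle's left edge is at about (105,245) and its near edge at y≈265, which matches the third-notch/stop projection. The rod's top is still at (218,251), so it is home. The force no longer moves the lever, so it is at the stop with 14 N on it. Handing in.

```bash
python3 -c "
from bench import bot
print(bot.sign_off())"
```

```text
the job is handed in; nothing more can be done
None
```

The long rod is standing on the floor of the hub's bore and released, and the arm is holding the lever down past the third notch at its hard stop with about 14 N; I handed the job in at about 16 s, and no verdict came back.

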